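# Make up a stop kit and a measuring kit

## Robot

A 6-joint arm with a two-finger parallel gripper is mounted at the origin on a cart in front of the work surface, level with it; the furniture and walls round the work are solid. World frame = base frame: x ahead of the robot, y to its left, z up, the work surface at z = 0. Lengths are in mm, angles in rad, forces in N, time in s.
With the tool pointing down it reaches from about 350 to 975 mm from the base axis. Payload 4.9 kg.
Tool frame: the origin (TCP) lies between the finger pads; the fingertips stand 8 mm ahead of it and the grasp point (between the pads) lies 11 mm behind it (manip.tcp_to_tips is the distance from the TCP to the fingertips, in mm); z points along the fingers, y is the line along which they close (so a half turn about z gives the same grasp; the last joint's range is limited). The gripper opens to 85 mm and grips with 20 to 120 N. Pads are 22 mm wide; open, the fingers measure 114 mm over their backs; the gripper's body (76 mm by 85 mm) begins 54 mm behind the grasp point. The pads swing forward as they close: fully open they stand 13 mm farther back than shut.
Start: joints at [1.066, 0.053, 1.613, -0, 1.476, -0.119], TCP at [235.176, 579.045, 202.604] pointing down, gripper open.
Joint ranges: [-3.01, 3.01], [-1.01, 2.22], [0.06, 2.58], [-1.02, 4.17], [0.09, 2.62], [-3.14, 3.14]. Speed limits (rad/s): [2.57, 2.57, 3.14, 3.14, 3.14, 3.14].

## Interface

Orientations are given as a unit quaternion [w, x, y, z].
In Python, from cell import manip, viewer, ticket, models gives the robot as it stands.
- The arm moves only by the shell command python3 -m creep 'ROWS'. ROWS is JSON, a list of rows, each an object with "dp": the shift along the tool's x, y, z in m, a list of three; "rot": the turn, a rotation vector about the tool's x, y, z in rad, a list of three; "hand": the opening, from -1 (shut) to 1 (fully open), so that 0 is half open. A call has 1 to 20 rows; each row is the pose to reach, as a shift and turn from the pose commanded when the call began, along the tool's axes at that moment; what a row does not reach only later rows make up. A row lasts 1/12 s, in which the tool goes at most 41.7 mm and 7.16 degrees, less where a joint would pass 70% of its speed; a pose out of reach is approached as far as the arm can. A call with a gripper value outside its range is refused whole. The fingers move at their own pace and stop on an object; the grip force is fixed at half the most. Time passes only in rows, so rows that repeat a pose let the fingers close. It gives the time, the measured TCP pose, the force, the opening and the grip force at its end, in the units of the state.
- manip.sense(): the state, without advancing time (a new reading comes with each control period).
- viewer.get_image(name): name is "scene" or "top"; returns a dict with "frame" (420x560x3 uint8, red, green, blue), "fov_y" (degrees; the focal length in pixels is half the picture's height over the tangent of half this angle, whatever the lens; pixels are square), "cx", "cy" (the principal point, pixels), "k1" (the pictures are not rectified: a ray, as slopes to the right and down, at radius r is drawn at 1 + k1 r^2 times it, then the intrinsics apply), "origin" and "orientation" of the camera in the world. Camera axes: x right, y up, looking along -z (the intrinsics and any distortion apply to the point x, -y, -z); pixel columns grow to the right and rows downward; lengths in mm; the calibration is good to about 2 mm. A picture is of the moment at which its call begins. There is no depth.
- ticket.close_job(): hands the job in; it is judged then, once.
Trained networks look in a picture, given as the dict that the camera call returned (one of the last four; its "shot" number tells which), for a name from the list of things; names that differ only in an ending like _2 or _b are one class to them, and where a whole thing is asked for, a point or a joint stands for the part that bears it (a point fixed in the world has none). Each returns a list of dicts, best first, with "p" (0 to 1); they miss things now and then, are a little off and sometimes report something else, mostly with a low value. They report only what shows in the picture. A call takes as long as a camera call. They do not tell look-alikes from the thing itself.
- models.recognise(query, picture): "extent" ([left, top, right, bottom] in pixels, round what is visible of it).
- models.outline_of(query, picture): "pixels" (420x560 bool, what is visible of it) and "extent" ([left, top, right, bottom] in pixels, round what is visible of it).
The state is a dict: "t": time; "joint_positions": joint angles; "joint_velocities": joint speeds; "tau": joint torques, N m; "tool_pos": TCP position; "tool_rot": TCP orientation; "force": force on the tool from outside, world axes, zero at the start; "wrist_torque": the same for the moment, N m; "finger_gap": finger opening in mm; "grasp_force": force on a finger pad.
Only numpy, scipy, OpenCV 4.12 (cv2) and the standard library are available. Lean on these libraries where they do the work, as an engineer would, in place of code of your own. Each camera call takes 0.05 s, during which the arm holds its last target. There are 200 camera calls.

## Task

Make up two kits from the row of stock along the front of the saw table, one thing to a compartment, in whichever compartment of the tray you like: the T-slot bolt with wing nut and the wooden stop block go in the blue tray, the dial gauge and the yellow tape measure in the orange tray. Stand each thing flat on the floor of its compartment, the way up it stands now. The screw jar and the black star knob are not wanted: leave them where they stand.

Things in the scene. Friction and masses are not known exactly. Their poses are not given: they have to be found in the camera images.
- blue_tray: Blue open plastic tray, fixed, 195 mm (y) x 106 mm (x) x 12 mm high; walls and dividers 5 mm, inner floor 5 mm above its underside. Two compartments side by side, centred at y = -47.5 and +47.5 mm; each is 90 mm (y) x 96 mm (x) inside. A pull tab sticks out 13 mm at each y end. Origin: centre of the underside. Place and yaw vary; the trays may swap places.
- orange_tray: Orange open plastic tray, fixed, 195 mm (y) x 106 mm (x) x 12 mm high; walls and dividers 5 mm, inner floor 5 mm above its underside. Two compartments side by side, centred at y = -47.5 and +47.5 mm; each is 90 mm (y) x 96 mm (x) inside. A pull tab sticks out 13 mm at each y end. Origin: centre of the underside. Place and yaw vary; the trays may swap places.
- t_bolt: Grey steel T-slot bolt with a wing nut, standing upright, 58 mm high. Foot 14 mm in x by 30 mm in y, 8 mm high; shank 10 mm in diameter up to the top; round nut 16 mm in diameter from 31 to 40 mm up, its wings (34 mm along y, 4 mm thick in x) from 36 to 49 mm up. Easily gripped along its x, on nut and shank, about 45 mm up. Origin: centre of the underside, z up. Its place in the stock varies.
- stop_block: Plain wooden block (timber offcut), 50 mm in x, 70 mm in y, 50 mm high; grip it across the 50 mm. Origin: centre of the underside, z up. Its place in the stock varies.
- dial_gauge: Dial gauge with white face and black bezel on a small foot, 70 mm high. Bezel 48 mm across, 18 mm thick along x, centred at y = +6 mm, 28 mm up; foot 30 mm in x, from y = -20 to +30 mm, 6 mm high; stem on top; plunger out to y = -30 mm. Grip the bezel along x. Origin: centre of the underside, z up. Its place in the stock varies.
- tape_measure: Yellow tape measure with a black disc on top, lying on its side: case 62 mm in x, from y = -27 to +41 mm, 34 mm high. Grip it along x at y = +7 mm. Origin: centre of the underside, z up. Its place in the stock varies.
- screw_jar: Beige jar with a black lid, 61 mm in diameter and 86 mm high; not wanted, stays where it is. Origin: centre of the underside, z up. Its place in the stock varies.
- star_knob: Black star knob standing on its lobed head (48 x 46 mm), steel stud up, 62 mm high; not wanted, stays where it is. Origin: centre of the underside, z up. Its place in the stock varies.
- guard_nose (a point): Point on the front of a fixed obstacle: the saw's tall guard hood, black with a red nose, at the back left. The nose's front is at about x = 0.56 m, y from 0.16 to 0.23 m, and it is 0.24 m high; behind it the hood rises to 0.6 m. Keep clear of it.
Mind the look-alikes: they are no part of the job. Leave any purple, red or turquoise look-alike of the star_knob alone.

How it is judged (in metres and radians):
At the end, for the whole second after the job is handed in: Every compartment holds one thing of its tray's kit: origin inside the compartment, underside within 3 mm of its floor, upright within 0.06 rad, at rest, released; screw jar and star knob upright (0.12 rad) and under 30 mm from where they stood ((y of t_bolt in the frame of blue_tray between -0.0925 and -0.0025 m or y of stop_block in the frame of blue_tray between -0.0925 and -0.0025 m) and (y of t_bolt in the frame of blue_tray between 0.0025 and 0.0925 m or y of stop_block in the frame of blue_tray between 0.0025 and 0.0925 m) and x of t_bolt in the frame of blue_tray between -0.048 and 0.048 m and z of t_bolt in the frame of blue_tray between 0.002 and 0.008 m and angle between each of t_bolt, stop_block, dial_gauge, tape_measure's own z axis and vertical below 0.06 rad and linear speed of each of t_bolt, stop_block, dial_gauge, tape_measure below 0.02 m/s and x of stop_block in the frame of blue_tray between -0.048 and 0.048 m and z of stop_block in the frame of blue_tray between 0.002 and 0.008 m and (y of dial_gauge in the frame of orange_tray between -0.0925 and -0.0025 m or y of tape_measure in the frame of orange_tray between -0.0925 and -0.0025 m) and (y of dial_gauge in the frame of orange_tray between 0.0025 and 0.0925 m or y of tape_measure in the frame of orange_tray between 0.0025 and 0.0925 m) and x of dial_gauge in the frame of orange_tray between -0.048 and 0.048 m and z of dial_gauge in the frame of orange_tray between 0.002 and 0.008 m and x of tape_measure in the frame of orange_tray between -0.048 and 0.048 m and z of tape_measure in the frame of orange_tray between 0.002 and 0.008 m and distance of each of screw_jar, star_knob from where it was at the start of the episode below 0.03 m and angle between each of screw_jar, star_knob's own z axis and vertical below 0.12 rad); the robot touches nothing.
It fails at once if the screw jar or the star knob is shifted by 30 mm or more (distance of any of screw_jar, star_knob from where it was at the start of the episode above 0.03 m).
It also fails if it takes over 83 s, if anything falls off the work surface, if the arm or the gripper's body presses on something with over 40 N, if the wrist force passes 120 N, or if a joint passes its speed limit or range.

## Working session

There is one attempt and no reset: what is moved stays moved. The work goes in short steps, Python scripts to look and compute and a shell command to move; the robot and the scene stay as the last step left them, time stands still between calls to the robot, and variables do not carry over. Pictures are saved under pics/ and viewed, at most 14 in all, crops included, and the job is handed in when it is done.

```bash
ls; mkdir -p pics; python3 - <<'E'
from cell import manip, viewer, models
import cv2
s=manip.sense();print({k:s[k] for k in('t','tool_pos','tool_rot','finger_gap')})
for n in('scene','top'):
    p=viewer.get_image(n);cv2.imwrite(f'pics/{n}0.png',p['frame'][:,:,::-1])
    print(n,{k:p[k] for k in p if k!='frame'})
    for q in('blue_tray','orange_tray','t_bolt','stop_block','dial_gauge','tape_measure','screw_jar','star_knob'):
        print(q,[(round(d['p'],2),[round(float(v)) for v in d['extent']]) for d in models.recognise(q,p)][:4])
E
```

```text
pics
{'t': 0.0, 'tool_pos': array([234.87916752, 578.4603495 , 201.37198528]), 'tool_rot': array([-2.95007599e-04,  1.91720456e-01,  9.81449045e-01, -9.75445558e-04]), 'finger_gap': 85.5746193043885}
scene {'fov_y': 53.774256481629145, 'cx': 279.00020125100156, 'cy': 213.94242609294076, 'k1': -0.05466435898532169, 'origin': array([-20.22601381, 888.4936533 , 859.02114063]), 'orientation': array([-0.22257463, -0.11129956,  0.43541183,  0.86515287]), 'shot': 1}
blue_tray []
orange_tray []
t_bolt []
stop_block []
dial_gauge []
tape_measure []
screw_jar []
star_knob [(0.69, [279, 306, 292, 330])]
top {'fov_y': 54.09826604681827, 'cx': 274.36118022607565, 'cy': 206.95658856990414, 'k1': 0.04128091132268366, 'origin': array([ 328.72384578,   -3.97596305, 1102.98536265]), 'orientation': array([ 0.71040923,  0.05393366, -0.03779066, -0.7007009 ]), 'shot': 2}
blue_tray [(0.76, [272, 141, 351, 186])]
orange_tray [(0.77, [345, 139, 432, 184])]
t_bolt [(0.58, [231, 207, 242, 219]), (0.23, [267, 202, 283, 218])]
stop_block [(0.88, [376, 202, 413, 239])]
dial_gauge [(0.57, [418, 209, 441, 230])]
tape_measure [(0.69, [334, 203, 366, 227])]
screw_jar [(0.87, [297, 203, 324, 230])]
star_knob [(0.81, [171, 223, 187, 241]), (0.76, [128, 221, 149, 235]), (0.64, [267, 204, 280, 217]), (0.6, [163, 263, 185, 285])]
```

```bash
python3 - <<'E'
import cv2
a=cv2.imread('pics/top0.png')
cv2.imwrite('pics/top0c.png',cv2.resize(a[120:300,190:460],None,fx=2.9,fy=2.9,interpolation=cv2.INTER_CUBIC))
E
```

```text
(no output)
```

View pics/top0.png

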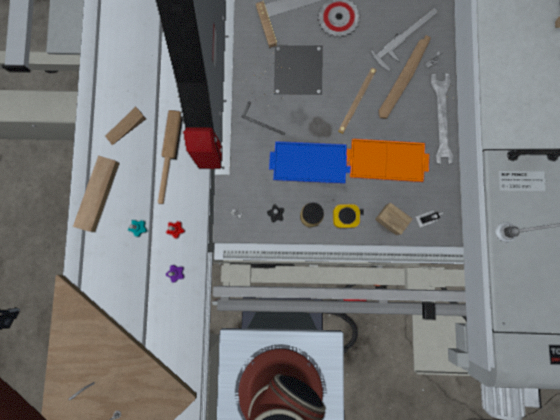

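View pics/scene0.png

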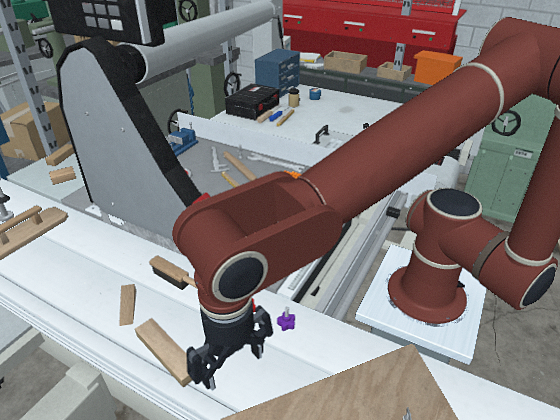

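View pics/top0c.png

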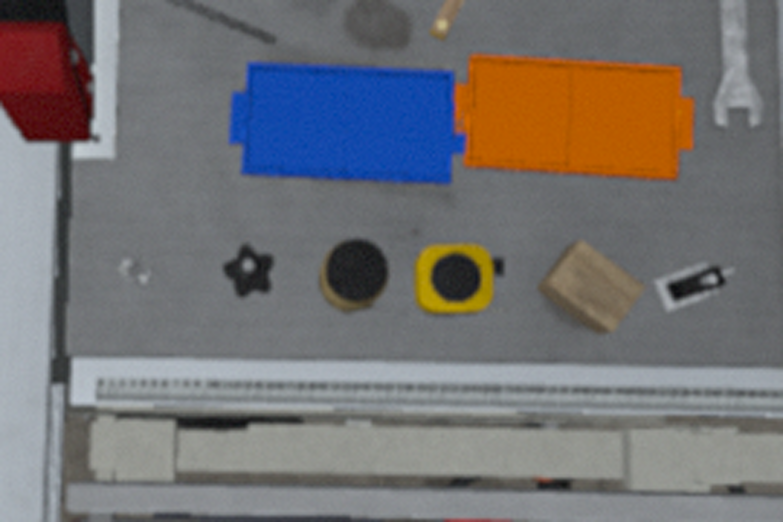

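The top view (full-picture pixels) shows the T-bolt at (236,213), the black star knob at (275,213), the jar at (312,214), the tape at (348,216), the block at (394,219) and the dial gauge at (429,217). The blue tray is at (310,162) and the orange tray at (389,161). The turquoise, red and purple knobs at (138,228), (176,229) and (176,273) are look-alikes. The black knob in the row fits the description and stays put. Next I fit poses with silhouettes.

```bash
cat > h.py <<'E'
import numpy as np, cv2
from scipy.spatial.transform import Rotation as R
from scipy.optimize import minimize
def box(x0,x1,y0,y1,z0,z1): return np.array([[x,y,z] for x in(x0,x1) for y in(y0,y1) for z in(z0,z1)],float)
def cyl(r,z0,z1,c=(0,0)):
    a=np.linspace(0,2*np.pi,24,endpoint=False)
    return np.array([[c[0]+r*np.cos(t),c[1]+r*np.sin(t),z] for t in a for z in(z0,z1)])
def cylx(r,x0,x1,y,z):
    a=np.linspace(0,2*np.pi,24,endpoint=False)
    return np.array([[x,y+r*np.cos(t),z+r*np.sin(t)] for t in a for x in(x0,x1)])
tray=[box(-53,53,-97.5,97.5,0,12),box(-24,24,-110.5,110.5,4,8)]
S=dict(blue_tray=tray,orange_tray=tray,
 t_bolt=[box(-7,7,-15,15,0,8),cyl(5,0,58),cyl(8,31,40),box(-2,2,-17,17,36,49)],
 stop_block=[box(-25,25,-35,35,0,50)],
 dial_gauge=[box(-15,15,-20,30,0,6),cylx(24,-9,9,6,28),box(-3,3,-30,6,25,31),cyl(4,50,70,(0,6))],
 tape_measure=[box(-31,31,-27,41,0,34)],screw_jar=[cyl(30.5,0,86)],star_knob=[cyl(23,0,25),cyl(4,0,62)])
def proj(p,P):
    Rc=R.from_quat(np.roll(p['orientation'],-1)).as_matrix()
    q=(np.atleast_2d(P)-p['origin'])@Rc; s=np.c_[q[:,0]/-q[:,2],-q[:,1]/-q[:,2]]
    f=210/np.tan(np.radians(p['fov_y'])/2); r2=(s**2).sum(1,keepdims=True)
    return s*(1+p['k1']*r2)*f+[p['cx'],p['cy']]
def unproj(p,uv,z):
    o=p['origin'][:2].copy()
    from scipy.optimize import fsolve
    return fsolve(lambda a:proj(p,[[a[0],a[1],z]])[0]-uv,o+[60,10])
K=8
def render(p,parts,x,y,yaw,z,win):
    m=np.zeros(((win[3]-win[1])*K,(win[2]-win[0])*K),np.uint8)
    c,s=np.cos(yaw),np.sin(yaw);M=np.array([[c,-s,0],[s,c,0],[0,0,1]])
    for P in parts:
        uv=((proj(p,P@M.T+[x,y,z])+.5-np.array(win[:2]))*K)
        cv2.fillConvexPoly(m,cv2.convexHull(np.round(uv).astype(np.int32)),1)
    return cv2.resize(m.astype(np.float32),None,fx=1/K,fy=1/K,interpolation=cv2.INTER_AREA)
def fit(pairs,name,z=0,yaws=None,x0=None):
    "pairs: list of (picture, mask)"
    W=[];
    for p,m in pairs:
        ys,xs=np.where(m);W.append((xs.min()-8,ys.min()-8,xs.max()+9,ys.max()+9))
    if x0 is None:
        ys,xs=np.where(pairs[0][1]);x0=unproj(pairs[0][0],[xs.mean(),ys.mean()],z+S[name][0][:,2].max()/2)
    def cost(v):
        t=0
        for (p,m),w in zip(pairs,W):
            a=m[max(w[1],0):w[3],max(w[0],0):w[2]].astype(np.float32);b=render(p,S[name],v[0],v[1],v[2]/100,z,w)
            if a.shape!=b.shape: return 9
            t+=1-np.minimum(a,b).sum()/np.maximum(a,b).sum()
        return t/len(W)
    res=[]
    for y in (np.arange(-1.4,1.75,.35) if yaws is None else yaws):
        r=minimize(cost,[x0[0],x0[1],100*y],method='Nelder-Mead',options=dict(initial_simplex=[[x0[0],x0[1],100*y],[x0[0]+8,x0[1],100*y],[x0[0],x0[1]+8,100*y],[x0[0],x0[1],100*y+20]],maxiter=150))
        res.append((round(r.fun,3),np.round(r.x[0],1),np.round(r.x[1],1),round(r.x[2]/100,3)))
    return sorted(res)
E
python3 - <<'E'
from h import *
from cell import viewer,models
p=viewer.get_image('top')
for q in S:
    for d in models.outline_of(q,p)[:4]:
        e=d['extent']
        if q in('t_bolt','star_knob') and not(225<e[0]<285 and e[3]<230): continue
        m=d['pixels']
        if 'tray' in q:
            hsv=cv2.cvtColor(p['frame'],cv2.COLOR_RGB2HSV)
            lo,hi=((105,120,60),(125,255,255)) if 'blue' in q else ((8,150,120),(18,255,255))
            m=cv2.inRange(hsv,lo,hi)>0; M=np.zeros_like(m);M[130:195,262:440]=m[130:195,262:440];m=M
        ys=[0,.1,-.1] if 'tray' in q else ([0] if q in('screw_jar','star_knob') else None)
        print(q,round(d['p'],2),[round(float(v)) for v in e],m.sum(),fit([(p,m)],q,yaws=ys)[:4])
E
```

```text
blue_tray 0.82 [272, 142, 351, 188] 2926 [(np.float64(0.039), np.float64(596.8), np.float64(-71.1), np.float64(-0.035)), (np.float64(0.039), np.float64(596.8), np.float64(-70.7), np.float64(-0.034)), (np.float64(0.039), np.float64(596.9), np.float64(-71.1), np.float64(-0.034))]
orange_tray 0.9 [346, 138, 433, 182] 3005 [(np.float64(0.032), np.float64(604.2), np.float64(-280.1), np.float64(-0.059)), (np.float64(0.032), np.float64(604.3), np.float64(-279.6), np.float64(-0.061)), (np.float64(0.032), np.float64(604.4), np.float64(-280.1), np.float64(-0.058))]
orange_tray 0.26 [266, 204, 286, 220] 3005 [(np.float64(0.032), np.float64(604.2), np.float64(-280.1), np.float64(-0.059)), (np.float64(0.032), np.float64(604.3), np.float64(-279.6), np.float64(-0.061)), (np.float64(0.032), np.float64(604.4), np.float64(-280.1), np.float64(-0.058))]
t_bolt 0.48 [234, 206, 245, 217] 85 [(np.float64(0.254), np.float64(456.6), np.float64(126.0), np.float64(-0.322)), (np.float64(0.255), np.float64(456.3), np.float64(125.9), np.float64(-0.331)), (np.float64(0.255), np.float64(456.4), np.float64(125.8), n
[... 714 characters left out ...]
, np.float64(0.399)), (np.float64(0.102), np.float64(448.2), np.float64(-385.3), np.float64(0.402))]
tape_measure 0.61 [332, 204, 364, 228] 623 [(np.float64(0.141), np.float64(449.2), np.float64(-175.2), np.float64(-0.051)), (np.float64(0.141), np.float64(449.4), np.float64(-174.9), np.float64(-0.047)), (np.float64(0.142), np.float64(449.1), np.float64(-175.3), np.float64(-0.06)), (np.float64(0.142), np.float64(449.3), np.float64(-175.4), np.float64(-0.021))]
screw_jar 0.56 [300, 202, 326, 227] 527 [(np.float64(0.055), np.float64(448.5), np.float64(-74.9), np.float64(0.022))]
star_knob 0.65 [268, 204, 284, 222] 221 [(np.float64(0.158), np.float64(454.9), np.float64(17.9), np.float64(0.197))]
```

```bash
python3 - <<'E'
from h import *
from cell import viewer,models
F=[viewer.get_image('top') for _ in range(8)]
p=F[-1]; f=np.mean([q['frame'] for q in F],0)
hsv=cv2.cvtColor(f.astype(np.uint8),cv2.COLOR_RGB2HSV)
def sub(m,x0,y0,x1,y1):
    M=np.zeros(m.shape,bool);M[y0:y1,x0:x1]=m[y0:y1,x0:x1]>0;return M
bg=np.median(f[200:240,245:262].reshape(-1,3),0)
d=np.abs(f-bg).max(2)>22
hull=lambda m:(lambda M:(cv2.fillConvexPoly(M,cv2.convexHull(np.argwhere(m)[:,::-1].astype(np.int32)),1),M)[1]>0)(np.zeros(m.shape,np.uint8))
ms=dict(tape_measure=hull(sub(cv2.inRange(hsv,(20,130,90),(35,255,255)),328,198,370,234)),
 stop_block=sub(cv2.inRange(hsv,(8,50,60),(25,255,255)),370,198,420,244),
 dial_gauge=sub(d,414,203,450,236),t_bolt=sub(d,226,204,247,223))
for q,m in ms.items(): print(q,m.sum(),fit([(p,m)],q)[:3])
out=[]
for q,w in(('t_bolt',(220,195,253,230)),('dial_gauge',(411,195,451,240))):
    c=f[w[1]:w[3],w[0]:w[2],::-1].astype(np.uint8);out.append(cv2.resize(np.clip((c.astype(float)-40)*1.3,0,255).astype(np.uint8),(390,390),interpolation=cv2.INTER_CUBIC))
cv2.imwrite('pics/c1.png',np.hstack(out))
E
```

```text
tape_measure 599 [(np.float64(0.13), np.float64(449.5), np.float64(-173.6), np.float64(0.047)), (np.float64(0.131), np.float64(449.7), np.float64(-173.8), np.float64(0.019)), (np.float64(0.132), np.float64(449.7), np.float64(-173.4), np.float64(-0.035))]
stop_block 645 [(np.float64(0.084), np.float64(441.6), np.float64(-288.2), np.float64(-0.643)), (np.float64(0.084), np.float64(442.0), np.float64(-287.5), np.float64(-0.634)), (np.float64(0.084), np.float64(442.1), np.float64(-287.4), np.float64(2.491))]
dial_gauge 193 [(np.float64(0.296), np.float64(445.2), np.float64(-376.8), np.float64(-2.747)), (np.float64(0.31), np.float64(449.0), np.float64(-386.7), np.float64(0.405)), (np.float64(0.31), np.float64(449.3), np.float64(-386.5), np.float64(0.401))]
t_bolt 14 [(np.float64(0.798), np.float64(452.7), np.float64(125.7), np.float64(-0.749)), (np.float64(0.798), np.float64(452.7), np.float64(125.9), np.float64(2.4)), (np.float64(0.798), np.float64(453.0), np.float64(126.2), np.float64(-0.782))]
```

View pics/c1.png

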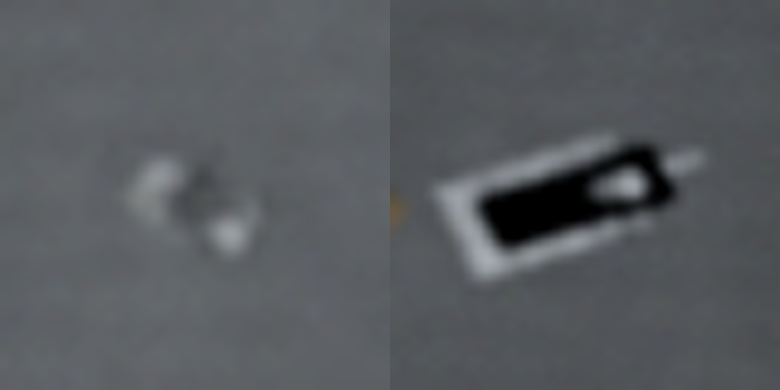

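```bash
cat >> h.py <<'E'
def go(*T):
    "T: world targets (x,y,z,closing angle rad) -> rows' dp (m), rot"
    from cell import manip
    s=manip.sense();M=R.from_quat(np.roll(s['tool_rot'],-1)).as_matrix()
    print('at',np.round(s['tool_pos'],1),'yaw',round(np.arctan2(M[1,1],M[0,1]),3),'t',round(s['t'],2),'gap',round(s['finger_gap'],1),'F',np.round(s['force'],1))
    for x,y,z,a in T:
        c,n=np.cos(a),np.sin(a);D=np.array([[-n,c,0],[c,n,0],[0,0,-1.]]).T
        best=min((D,D@np.diag([-1,-1,1])),key=lambda D:np.linalg.norm(R.from_matrix(M.T@D).as_rotvec()))
        print((x,y,z,a),'dp',np.round(M.T@(np.array([x,y,z])-s['tool_pos'])/1000,4).tolist(),'rot',np.round(R.from_matrix(M.T@best).as_rotvec(),3).tolist())
E
python3 - <<'E'
from h import *
from cell import viewer
p=viewer.get_image('top')
print('dial bezel',unproj(p,[429.8,217.6],30),'bolt wings',unproj(p,[236.1,213.3],49))
print('bolt blobs',unproj(p,[220+160/11.8,195+185/11.1],49),unproj(p,[220+232/11.8,195+235/11.1],49))
go((390,100,202,.32),(449,-380,150,.32))
E
```

```text
dial bezel [ 445.84652071 -380.8518534 ] bolt wings [448.42193467 119.83389437]
bolt blobs [452.58914545 126.52983405] [441.07951842 110.42223008]
at [235.2 579.  202.6] yaw 1.185 t 1.8 gap 85.1 F [-0.6  0.2 -0.2]
(390, 100, 202, 0.32) dp [-0.3237, -0.3856, 0.0006] rot [0.0, -0.0, 0.865]
(449, -380, 150, 0.32) dp [-0.559, -0.8081, 0.0526] rot [0.0, -0.0, 0.865]
```

```bash
python3 -m creep '[{"dp":[-0.3237,-0.3856,0],"rot":[0,0,0.865],"hand":1},{"dp":[-0.3237,-0.3856,0],"rot":[0,0,0.865],"hand":1},{"dp":[-0.3237,-0.3856,0],"rot":[0,0,0.865],"hand":1},{"dp":[-0.3237,-0.3856,0],"rot":[0,0,0.865],"hand":1},{"dp":[-0.3237,-0.3856,0],"rot":[0,0,0.865],"hand":1},{"dp":[-0.3237,-0.3856,0],"rot":[0,0,0.865],"hand":1},{"dp":[-0.3237,-0.3856,0],"rot":[0,0,0.865],"hand":1},{"dp":[-0.3237,-0.3856,0],"rot":[0,0,0.865],"hand":1},{"dp":[-0.3237,-0.3856,0],"rot":[0,0,0.865],"hand":1},{"dp":[-0.3237,-0.3856,0],"rot":[0,0,0.865],"hand":1},{"dp":[-0.3237,-0.3856,0],"rot":[0,0,0.865],"hand":1},{"dp":[-0.3237,-0.3856,0],"rot":[0,0,0.865],"hand":1},{"dp":[-0.559,-0.808,0.05],"rot":[0,0,0.865],"hand":1},{"dp":[-0.559,-0.808,0.05],"rot":[0,0,0.865],"hand":1},{"dp":[-0.559,-0.808,0.05],"rot":[0,0,0.865],"hand":1},{"dp":[-0.559,-0.808,0.05],"rot":[0,0,0.865],"hand":1},{"dp":[-0.559,-0.808,0.05],"rot":[0,0,0.865],"hand":1}]'
python3 - <<'E'
from h import *
from cell import viewer
p=viewer.get_image('scene');cv2.imwrite('pics/s1.png',p['frame'][:,:,::-1])
go((447,-381,150,.32))
E
```

```text
t: 3.22
tool_pos: [414.4, -104.6, 181.6]
tool_rot: [0.001, 0.586, 0.811, 0.0]
force: [1.3, 0.4, 0.5]
finger_gap: 85.2
grasp_force: 0.0
at [ 414.2 -111.   180.7] yaw 0.313 t 3.27 gap 85.7 F [-3.1 -4.9  0.5]
(447, -381, 150, 0.32) dp [-0.2668, -0.0518, 0.0322] rot [-0.002, 0.005, -0.007]
```

View pics/s1.png

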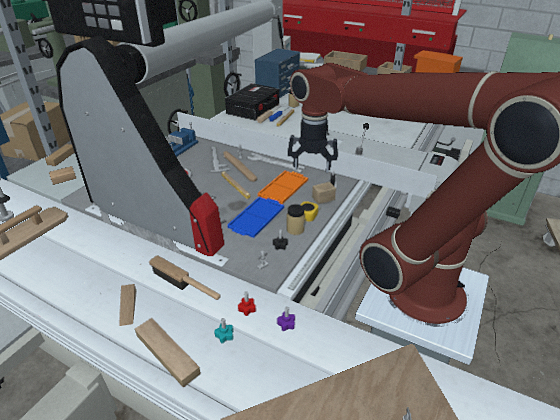

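```bash
python3 -m creep '[{"dp":[-0.267,-0.052,0.03],"rot":[0,0,0],"hand":1},{"dp":[-0.267,-0.052,0.03],"rot":[0,0,0],"hand":1},{"dp":[-0.267,-0.052,0.03],"rot":[0,0,0],"hand":1},{"dp":[-0.267,-0.052,0.03],"rot":[0,0,0],"hand":1},{"dp":[-0.267,-0.052,0.03],"rot":[0,0,0],"hand":1},{"dp":[-0.267,-0.052,0.03],"rot":[0,0,0],"hand":1},{"dp":[-0.267,-0.052,0.03],"rot":[0,0,0],"hand":1},{"dp":[-0.267,-0.052,0.03],"rot":[0,0,0],"hand":1},{"dp":[-0.267,-0.052,0.03],"rot":[0,0,0],"hand":1}]'
python3 - <<'E'
from h import *
from cell import viewer
go((447,-381,19,.32))
p=viewer.get_image('scene')['frame'][:,:,::-1]
a=cv2.resize(p[235:285,235:290],(440,400),interpolation=cv2.INTER_CUBIC)
b=cv2.resize(p[140:220,285:375],(360,400),interpolation=cv2.INTER_CUBIC)
cv2.imwrite('pics/s2.png',np.hstack([a,b]))
E
```

```text
t: 4.02
tool_pos: [448.8, -372.9, 150.8]
tool_rot: [-0.001, 0.586, 0.81, 0.0]
force: [-0.2, 0.6, -0.7]
finger_gap: 85.4
grasp_force: 0.0
at [ 448.8 -372.9  150.8] yaw 0.318 t 4.02 gap 85.4 F [-0.2  0.6 -0.7]
(447, -381, 19, 0.32) dp [-0.0073, -0.0042, 0.1318] rot [-0.0, -0.001, -0.002]
```

View pics/s2.png

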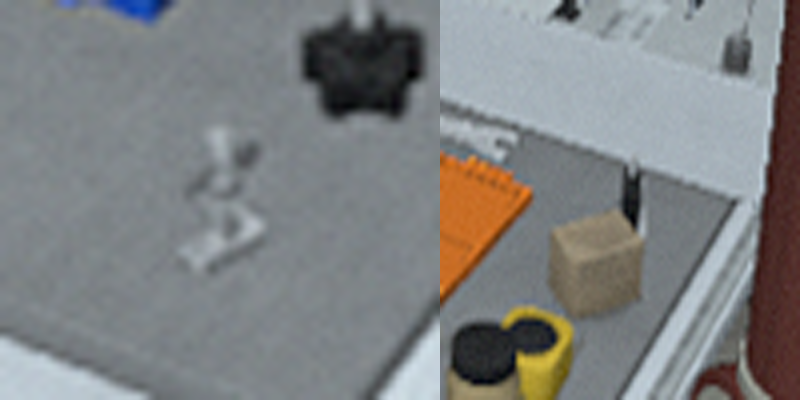

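Scene crop: the bolt's foot runs from about (187,258) to (260,222). The gauge stands behind the block at (632,195), clear of the hand above. I go down on the gauge.

```bash
python3 -m creep '[{"dp":[-0.007,-0.004,0.04],"rot":[0,0,0],"hand":1},{"dp":[-0.007,-0.004,0.08],"rot":[0,0,0],"hand":1},{"dp":[-0.007,-0.004,0.11],"rot":[0,0,0],"hand":1},{"dp":[-0.007,-0.004,0.131],"rot":[0,0,0],"hand":1},{"dp":[-0.007,-0.004,0.131],"rot":[0,0,0],"hand":1},{"dp":[-0.007,-0.004,0.131],"rot":[0,0,0],"hand":-0.8},{"dp":[-0.007,-0.004,0.131],"rot":[0,0,0],"hand":-0.8},{"dp":[-0.007,-0.004,0.131],"rot":[0,0,0],"hand":-0.8},{"dp":[-0.007,-0.004,0.131],"rot":[0,0,0],"hand":-0.8},{"dp":[-0.007,-0.004,0.131],"rot":[0,0,0],"hand":-0.8},{"dp":[-0.007,-0.004,0.131],"rot":[0,0,0],"hand":-0.8},{"dp":[-0.007,-0.004,0.131],"rot":[0,0,0],"hand":-0.8}]'
python3 - <<'E'
from h import *
from cell import viewer
go((447,-381,70,.32),(600,-327,70,-.059))
p=viewer.get_image('scene')
for q in((235+187/8,235+258/8),(235+260/8,235+222/8),(235+223/8,235+238/8)):print('foot',unproj(p,q,4))
print('top shank',unproj(p,(235+218/8-.5,235+132/8-.5),58))
E
```

```text
t: 5.07
tool_pos: [448.0, -381.0, 22.1]
tool_rot: [0.001, 0.585, 0.811, -0.0]
force: [-1.9, 0.9, 5.8]
finger_gap: 13.6
grasp_force: 58.6
at [ 448.  -381.    22.1] yaw 0.32 t 5.07 gap 13.6 F [-1.9  0.9  5.8]
(447, -381, 70, 0.32) dp [0.0002, -0.001, -0.0479] rot [0.0, 0.002, -0.0]
(600, -327, 70, -0.059) dp [0.0034, 0.1613, -0.0479] rot [0.001, 0.002, 0.379]
foot [460.03691141 139.78117541]
foot [446.10848    110.05552278]
foot [453.82455002 124.17579782]
top shank [455.97553179 124.57232653]
```

```bash
python3 -m creep '[{"dp":[0,0,-0.03],"rot":[0,0,0],"hand":-0.8},{"dp":[0,0,-0.065],"rot":[0,0,0],"hand":-0.8},{"dp":[0.003,0.04,-0.065],"rot":[0,0,0.1],"hand":-0.8},{"dp":[0.003,0.08,-0.065],"rot":[0,0,0.2],"hand":-0.8},{"dp":[0.004,0.12,-0.065],"rot":[0,0,0.3],"hand":-0.8},{"dp":[0.004,0.161,-0.065],"rot":[0,0,0.379],"hand":-0.8},{"dp":[0.004,0.161,-0.065],"rot":[0,0,0.379],"hand":-0.8},{"dp":[0.004,0.161,-0.065],"rot":[0,0,0.379],"hand":-0.8},{"dp":[0.004,0.161,-0.065],"rot":[0,0,0.379],"hand":-0.8}]'
python3 - <<'E'
from h import *
from cell import viewer
go((601,-325,28,-.059))
p=viewer.get_image('scene')['frame'][:,:,::-1]
q=viewer.get_image('top')['frame'][:,:,::-1]
a=cv2.resize(p[110:230,240:360],(400,400),interpolation=cv2.INTER_CUBIC)
b=cv2.resize(q[120:245,335:460],(400,400),interpolation=cv2.INTER_CUBIC)
cv2.imwrite('pics/s3.png',np.hstack([a,b]))
E
```

```text
t: 5.87
tool_pos: [598.6, -325.3, 84.4]
tool_rot: [-0.001, 0.727, 0.686, -0.0]
force: [-0.5, 0.4, -1.4]
finger_gap: 12.3
grasp_force: 59.2
at [ 598.6 -325.3   84.4] yaw -0.058 t 5.87 gap 12.3 F [-0.5  0.4 -1.4]
(601, -325, 28, -0.059) dp [0.0004, 0.0025, 0.0564] rot [-0.002, -0.001, 0.001]
```

View pics/s3.png

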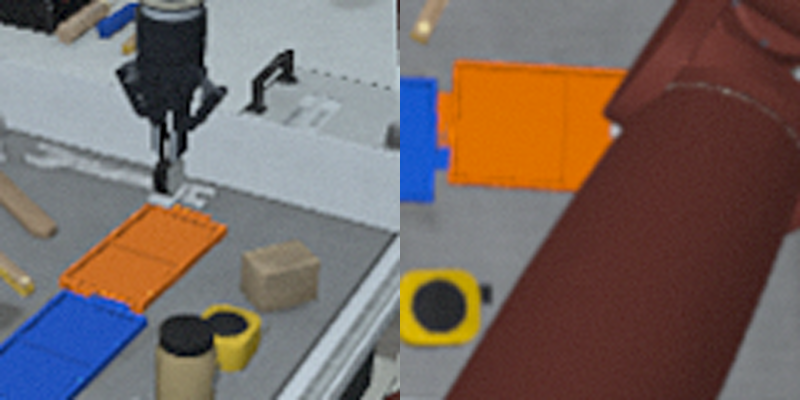

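The gauge is held upright at (168,175) in the left crop, above the far orange compartment.

```bash
python3 -m creep '[{"dp":[0,0.002,0.03],"rot":[0,0,0],"hand":-0.8},{"dp":[0,0.002,0.046],"rot":[0,0,0],"hand":-0.8},{"dp":[0,0.002,0.052],"rot":[0,0,0],"hand":-0.8},{"dp":[0,0.002,0.056],"rot":[0,0,0],"hand":-0.8},{"dp":[0,0.002,0.058],"rot":[0,0,0],"hand":-0.8},{"dp":[0,0.002,0.058],"rot":[0,0,0],"hand":-0.8}]'
```

```text
t: 6.47
tool_pos: [601.1, -326.2, 27.8]
tool_rot: [0.0, 0.728, 0.686, 0.0]
force: [0.1, -0.6, -2.1]
finger_gap: 12.9
grasp_force: 59.1
```

```bash
python3 -m creep '[{"dp":[0,0,0.002],"rot":[0,0,0],"hand":-0.8},{"dp":[0,0,0.002],"rot":[0,0,0],"hand":-0.8}]'; python3 -m creep '[{"dp":[0,0,0.002],"rot":[0,0,0],"hand":-0.8},{"dp":[0,0,0.002],"rot":[0,0,0],"hand":-0.8}]'
```

```text
t: 6.63
tool_pos: [601.9, -326.5, 27.3]
tool_rot: [0.001, 0.728, 0.686, 0.0]
force: [-1.6, 1.2, 4.8]
finger_gap: 12.7
grasp_force: 62.1
t: 6.8
tool_pos: [602.4, -326.7, 27.3]
tool_rot: [0.001, 0.728, 0.686, 0.0]
force: [-4.8, 3.4, 11.9]
finger_gap: 12.8
grasp_force: 64.5
```

```bash
python3 -m creep '[{"dp":[0,0,-0.003],"rot":[0,0,0],"hand":-0.8},{"dp":[0,0,-0.003],"rot":[0,0,0],"hand":0.1},{"dp":[0,0,-0.003],"rot":[0,0,0],"hand":0.1},{"dp":[0,0,-0.003],"rot":[0,0,0],"hand":0.1},{"dp":[0,0,-0.003],"rot":[0,0,0],"hand":0.1},{"dp":[0,0,-0.03],"rot":[0,0,0],"hand":0.1},{"dp":[0,0,-0.06],"rot":[0,0,0],"hand":0.4},{"dp":[0,0,-0.09],"rot":[0,0,0],"hand":1},{"dp":[0,0,-0.12],"rot":[0,0,0],"hand":1},{"dp":[0,0,-0.12],"rot":[0,0,0],"hand":1}]'
python3 - <<'E'
from h import *
go((442,-287,120,-.64),(442,-287,29,-.64))
E
```

```text
t: 7.63
tool_pos: [604.8, -328.2, 152.0]
tool_rot: [0.006, 0.728, 0.686, 0.001]
force: [1.0, 0.5, 1.7]
finger_gap: 85.4
grasp_force: 0.0
at [ 604.8 -328.2  152. ] yaw -0.059 t 7.63 gap 85.4 F [1.  0.5 1.7]
(442, -287, 120, -0.64) dp [0.0318, -0.1653, 0.03] rot [0.013, 0.003, 0.581]
(442, -287, 29, -0.64) dp [0.0324, -0.1663, 0.1209] rot [0.013, 0.003, 0.581]
```

```bash
python3 -m creep '[{"dp":[0.032,-0.166,0.03],"rot":[0,0,0.58],"hand":1},{"dp":[0.032,-0.166,0.03],"rot":[0,0,0.58],"hand":1},{"dp":[0.032,-0.166,0.03],"rot":[0,0,0.58],"hand":1},{"dp":[0.032,-0.166,0.03],"rot":[0,0,0.58],"hand":1},{"dp":[0.032,-0.166,0.03],"rot":[0,0,0.58],"hand":1},{"dp":[0.032,-0.166,0.03],"rot":[0,0,0.58],"hand":1},{"dp":[0.032,-0.166,0.03],"rot":[0,0,0.58],"hand":1}]'
python3 - <<'E'
from h import *
from cell import viewer
go((442,-287,24,-.64))
p=viewer.get_image('scene')['frame'][:,:,::-1]
a=cv2.resize(p[110:230,240:360],(600,600),interpolation=cv2.INTER_CUBIC)
cv2.imwrite('pics/s4.png',a)
E
```

```text
t: 8.22
tool_pos: [437.5, -284.4, 113.7]
tool_rot: [0.001, 0.893, 0.45, 0.0]
force: [0.7, -1.2, -0.3]
finger_gap: 84.8
grasp_force: 0.0
at [ 437.5 -284.4  113.7] yaw -0.637 t 8.22 gap 84.8 F [ 0.7 -1.2 -0.3]
(442, -287, 24, -0.64) dp [0.0005, 0.005, 0.0897] rot [0.002, -0.0, 0.003]
```

View pics/s4.png

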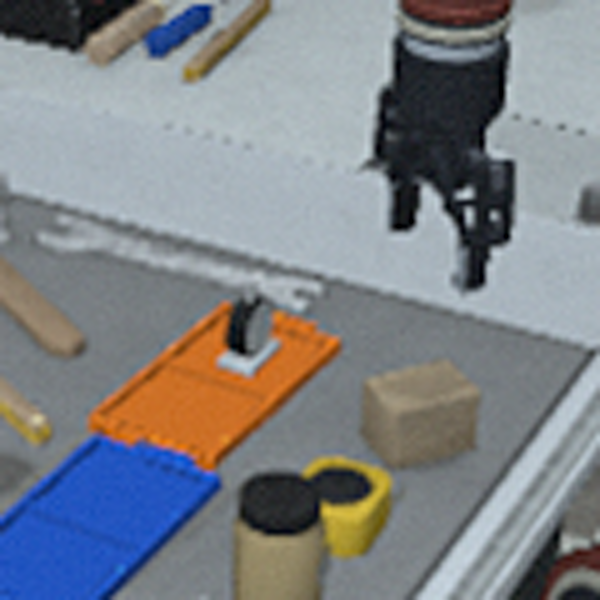

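The gauge stands in the far orange compartment at (250,340), and the hand is over the block at (420,415). Next I descend on the block.

```bash
python3 -m creep '[{"dp":[0,0.005,0.03],"rot":[0,0,0],"hand":1},{"dp":[0,0.005,0.06],"rot":[0,0,0],"hand":1},{"dp":[0,0.005,0.08],"rot":[0,0,0],"hand":1},{"dp":[0,0.005,0.089],"rot":[0,0,0],"hand":1},{"dp":[0,0.005,0.089],"rot":[0,0,0],"hand":1},{"dp":[0,0.005,0.089],"rot":[0,0,0],"hand":-0.5},{"dp":[0,0.005,0.089],"rot":[0,0,0],"hand":-0.5},{"dp":[0,0.005,0.089],"rot":[0,0,0],"hand":-0.5},{"dp":[0,0.005,0.089],"rot":[0,0,0],"hand":-0.5},{"dp":[0,0.005,0.089],"rot":[0,0,0],"hand":-0.5},{"dp":[0,0.005,0.089],"rot":[0,0,0],"hand":-0.5}]'
python3 - <<'E'
from h import *
go((442,-287,100,-.64),(595,-200,100,-.035),(595,-118.5,100,-.035))
E
```

```text
t: 9.18
tool_pos: [441.7, -287.3, 25.1]
tool_rot: [0.001, 0.893, 0.449, 0.0]
force: [0.2, 0.3, -0.1]
finger_gap: 21.2
grasp_force: 0.0
at [ 441.7 -287.3   25.1] yaw -0.639 t 9.18 gap 21.2 F [ 0.2  0.3 -0.1]
(442, -287, 100, -0.64) dp [0.0005, 0.0002, -0.0749] rot [0.001, 0.0, 0.001]
(595, -200, 100, -0.035) dp [0.1615, 0.0711, -0.0749] rot [0.001, 0.0, -0.604]
(595, -118.5, 100, -0.035) dp [0.227, 0.0225, -0.0749] rot [0.001, 0.0, -0.604]
```

```bash
python3 - <<'E'
from h import *
from cell import viewer
s=viewer.get_image('scene');p=s['frame'][:,:,::-1]
print(proj(s,[[442,-287,0],[442,-287,50],[442,-287,16]]))
a=cv2.resize(p[110:230,240:360],(600,600),interpolation=cv2.INTER_CUBIC)
cv2.imwrite('pics/s5.png',a)
E
```

```text
[[322.78626982 198.45904263]
 [323.67231296 186.98871156]
 [323.0664321  194.8372264 ]]
```

View pics/s5.png

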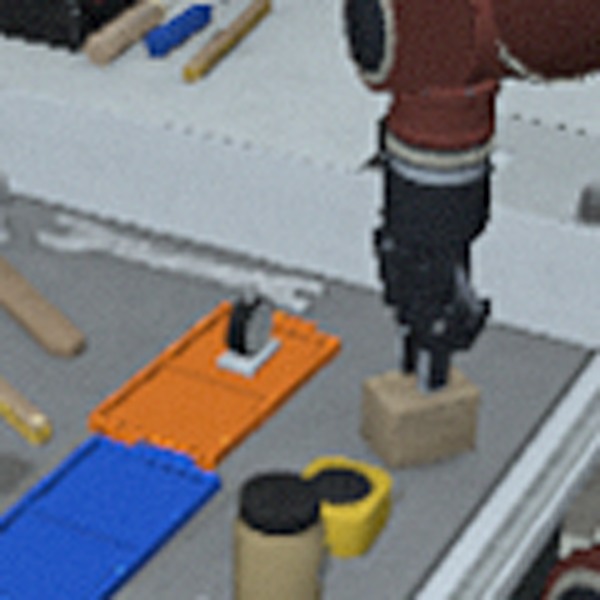

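```bash
python3 - <<'E'
from h import *
from cell import manip,viewer
print(manip.tcp_to_tips,[a for a in dir(manip) if a[0]!='_'])
print(manip.sense())
s=viewer.get_image('scene')
d=s['frame'][150:215,310:345].min(2)
for z in(17,30,45,60,75):print(z,proj(s,[[442,-287,z],[442+8,-293,z],[442-8,-281,z]]).round(1).tolist())
E
```

```text
8.0 ['PlanningError', 'sense', 'tcp_to_tips']
{'t': 9.2333, 'joint_positions': array([-7.18056071e-01,  6.55199707e-04,  1.98104009e+00,  3.03635720e-05,
        1.15899542e+00, -7.90910179e-02]), 'joint_velocities': array([-0.00142108,  0.00233963,  0.00385308, -0.00062117, -0.00071665,
        0.0013282 ]), 'tau': array([ 4.94842287e-03, -3.23878849e+01, -3.23893583e+01,  2.79812921e-04,
       -6.37210702e-03, -4.90707826e-04]), 'tool_pos': array([ 441.53132703, -287.19768349,   24.8513314 ]), 'tool_rot': array([4.12400018e-04, 8.93413235e-01, 4.49235560e-01, 1.83015816e-04]), 'force': array([-0.38344724, -0.74895806,  0.23621745]), 'wrist_torque': array([-0.02436693,  0.04926777,  0.04885215]), 'grasp_force': 0.0, 'finger_gap': 21.680721946510932}
17 [[323.1, 194.6], [321.7, 193.2], [324.4, 196.0]]
30 [[323.3, 191.6], [322.0, 190.2], [324.7, 193.0]]
45 [[323.6, 188.2], [322.2, 186.8], [324.9, 189.5]]
60 [[323.9, 184.6], [322.5, 183.3], [325.2, 186.0]]
75 [[324.1, 181.1], [322.8, 179.7], [325.5, 182.5]]
```

Both fingertips, at (410,370) and (432,388) in the crop, sit at the level of the block's top. They are about 35–40 mm higher than the state implies. The 12 mm gap on the gauge, which matches its stem, agrees with that. I touch the block's top gently to calibrate z.

```bash
python3 -m creep '[{"dp":[0,0,0.002],"rot":[0,0,0],"hand":-0.5},{"dp":[0,0,0.003],"rot":[0,0,0],"hand":-0.5},{"dp":[0,0,0.003],"rot":[0,0,0],"hand":-0.5}]'; python3 -m creep '[{"dp":[0,0,0.002],"rot":[0,0,0],"hand":-0.5},{"dp":[0,0,0.003],"rot":[0,0,0],"hand":-0.5},{"dp":[0,0,0.003],"rot":[0,0,0],"hand":-0.5}]'
```

```text
t: 9.53
tool_pos: [441.3, -287.0, 21.4]
tool_rot: [-0.0, 0.893, 0.449, -0.0]
force: [-0.6, 0.2, 2.7]
finger_gap: 21.5
grasp_force: 1.1
t: 9.78
tool_pos: [441.4, -287.2, 21.4]
tool_rot: [-0.001, 0.893, 0.449, -0.0]
force: [-7.6, 6.9, 20.5]
finger_gap: 21.2
grasp_force: 10.0
```

Contact came at a reading of 21.4 against the true block top at 50, so true tip height ≈ reading + 29. I apply that from here on.

```bash
python3 -m creep '[{"dp":[0,0,-0.02],"rot":[0,0,0],"hand":1},{"dp":[0,0,-0.02],"rot":[0,0,0],"hand":1},{"dp":[0,0,-0.02],"rot":[0,0,0],"hand":1},{"dp":[0,0,-0.02],"rot":[0,0,0],"hand":1},{"dp":[0,0,-0.02],"rot":[0,0,0],"hand":1},{"dp":[0,0,-0.02],"rot":[0,0,0],"hand":1},{"dp":[0,0,-0.01],"rot":[0,0,0],"hand":1},{"dp":[0,0,0.0],"rot":[0,0,0],"hand":1},{"dp":[0,0,0.005],"rot":[0,0,0],"hand":1}]'
```

```text
t: 10.53
tool_pos: [440.1, -286.0, 10.8]
tool_rot: [-0.002, 0.893, 0.449, -0.001]
force: [0.2, 0.1, -0.9]
finger_gap: 85.4
grasp_force: 0.0
```

```bash
python3 -m creep '[{"dp":[0,0,0.01],"rot":[0,0,0],"hand":1},{"dp":[0,0,0.02],"rot":[0,0,0],"hand":1},{"dp":[0,0,0.025],"rot":[0,0,0],"hand":1},{"dp":[0,0,0.025],"rot":[0,0,0],"hand":1}]'
```

```text
t: 10.87
tool_pos: [440.0, -286.0, -13.9]
tool_rot: [-0.002, 0.893, 0.449, -0.001]
force: [0.8, 0.3, -0.1]
finger_gap: 85.5
grasp_force: 0.0
```

```bash
python3 -m creep '[{"dp":[0,0,0],"rot":[0,0,0],"hand":-0.2},{"dp":[0,0,0],"rot":[0,0,0],"hand":-0.2},{"dp":[0,0,0],"rot":[0,0,0],"hand":-0.2},{"dp":[0,0,0],"rot":[0,0,0],"hand":-0.2},{"dp":[0,0,0],"rot":[0,0,0],"hand":-0.2}]'
python3 - <<'E'
from h import *
go((442,-287,60,-.64),(595,-200,60,-.035),(595,-118.5,60,-.035))
E
```

```text
t: 11.28
tool_pos: [442.0, -287.6, -10.7]
tool_rot: [0.001, 0.893, 0.449, 0.0]
force: [0.7, -1.0, 2.0]
finger_gap: 48.9
grasp_force: 64.1
at [ 442.  -287.6  -10.7] yaw -0.639 t 11.28 gap 48.9 F [ 0.7 -1.   2. ]
(442, -287, 60, -0.64) dp [0.0005, -0.0002, -0.0707] rot [0.002, 0.0, 0.001]
(595, -200, 60, -0.035) dp [0.1616, 0.0707, -0.0706] rot [0.002, 0.001, -0.604]
(595, -118.5, 60, -0.035) dp [0.227, 0.0221, -0.0707] rot [0.002, 0.001, -0.604]
```

```bash
python3 -m creep '[{"dp":[0,0,-0.035],"rot":[0,0,0],"hand":-0.2},{"dp":[0,0,-0.07],"rot":[0,0,0],"hand":-0.2},{"dp":[0.04,0.017,-0.07],"rot":[0,0,-0.12],"hand":-0.2},{"dp":[0.08,0.035,-0.07],"rot":[0,0,-0.24],"hand":-0.2},{"dp":[0.12,0.052,-0.07],"rot":[0,0,-0.36],"hand":-0.2},{"dp":[0.161,0.07,-0.07],"rot":[0,0,-0.48],"hand":-0.2},{"dp":[0.195,0.046,-0.07],"rot":[0,0,-0.604],"hand":-0.2},{"dp":[0.227,0.022,-0.07],"rot":[0,0,-0.604],"hand":-0.2},{"dp":[0.227,0.022,-0.07],"rot":[0,0,-0.604],"hand":-0.2},{"dp":[0.227,0.022,-0.07],"rot":[0,0,-0.604],"hand":-0.2}]'
python3 - <<'E'
from h import *
go((595,-118.5,-3,-.035))
E
```

```text
t: 12.12
tool_pos: [594.0, -115.5, 57.7]
tool_rot: [-0.001, 0.718, 0.696, -0.0]
force: [0.6, 0.0, -0.8]
finger_gap: 49.2
grasp_force: 63.7
at [ 594.  -115.5   57.7] yaw -0.031 t 12.12 gap 49.2 F [ 0.6  0.  -0.8]
(595, -118.5, -3, -0.035) dp [-0.003, 0.0012, 0.0607] rot [-0.001, -0.0, 0.004]
```

```bash
python3 -m creep '[{"dp":[-0.003,0.001,0.03],"rot":[0,0,0],"hand":-0.2},{"dp":[-0.003,0.001,0.05],"rot":[0,0,0],"hand":-0.2},{"dp":[-0.003,0.001,0.059],"rot":[0,0,0],"hand":-0.2},{"dp":[-0.003,0.001,0.062],"rot":[0,0,0],"hand":-0.2},{"dp":[-0.003,0.001,0.062],"rot":[0,0,0],"hand":-0.2}]';python3 -m creep '[{"dp":[0,0,0.002],"rot":[0,0,0],"hand":-0.2},{"dp":[0,0,0.002],"rot":[0,0,0],"hand":-0.2}]'
```

```text
t: 12.53
tool_pos: [594.8, -121.8, -4.0]
tool_rot: [-0.0, 0.72, 0.694, -0.0]
force: [0.5, 0.4, -1.2]
finger_gap: 49.4
grasp_force: 63.7
t: 12.7
tool_pos: [596.1, -121.7, -4.5]
tool_rot: [0.001, 0.72, 0.694, 0.0]
force: [-0.6, 0.5, -1.4]
finger_gap: 49.1
grasp_force: 63.7
```

```bash
python3 -m creep '[{"dp":[0.002,0,0.002],"rot":[0,0,0],"hand":-0.2},{"dp":[0.002,0,0.002],"rot":[0,0,0],"hand":-0.2}]';python3 -m creep '[{"dp":[0,0,0.002],"rot":[0,0,0],"hand":-0.2},{"dp":[0,0,0.002],"rot":[0,0,0],"hand":-0.2}]'
```

```text
t: 12.87
tool_pos: [596.8, -120.0, -5.6]
tool_rot: [0.002, 0.719, 0.695, 0.0]
force: [-0.6, -1.9, 4.3]
finger_gap: 49.0
grasp_force: 64.1
t: 13.03
tool_pos: [596.8, -120.0, -5.7]
tool_rot: [0.001, 0.719, 0.695, -0.0]
force: [-5.9, -0.4, 14.2]
finger_gap: 49.1
grasp_force: 65.6
```

```bash
python3 -m creep '[{"dp":[0,0,-0.003],"rot":[0,0,0],"hand":-0.2},{"dp":[0,0,-0.003],"rot":[0,0,0],"hand":0.5},{"dp":[0,0,-0.003],"rot":[0,0,0],"hand":0.5},{"dp":[0,0,-0.003],"rot":[0,0,0],"hand":0.5},{"dp":[0,0,-0.03],"rot":[0,0,0],"hand":0.5},{"dp":[0,0,-0.07],"rot":[0,0,0],"hand":1},{"dp":[0,0,-0.1],"rot":[0,0,0],"hand":1}]'
python3 - <<'E'
from h import *
go((449.5,-168,80,.02))
E
```

```text
t: 13.62
tool_pos: [594.9, -118.7, 91.2]
tool_rot: [-0.001, 0.719, 0.695, -0.0]
force: [0.9, -1.0, 0.4]
finger_gap: 84.8
grasp_force: 0.0
at [ 594.9 -118.7   91.2] yaw -0.035 t 13.62 gap 84.8 F [ 0.9 -1.   0.4]
(449.5, -168, 80, 0.02) dp [-0.0544, -0.1436, 0.0113] rot [-0.001, -0.0, -0.055]
```

```bash
python3 -m creep '[{"dp":[-0.054,-0.144,0],"rot":[0,0,-0.055],"hand":1},{"dp":[-0.054,-0.144,0],"rot":[0,0,-0.055],"hand":1},{"dp":[-0.054,-0.144,0],"rot":[0,0,-0.055],"hand":1},{"dp":[-0.054,-0.144,0],"rot":[0,0,-0.055],"hand":1},{"dp":[-0.054,-0.144,0],"rot":[0,0,-0.055],"hand":1},{"dp":[-0.054,-0.144,0],"rot":[0,0,-0.055],"hand":1}]'
python3 - <<'E'
from h import *
from cell import viewer
go((449.5,-168,15,.02))
p=viewer.get_image('scene')['frame'][:,:,::-1]
cv2.imwrite('pics/s6.png',cv2.resize(p[110:250,220:360],(600,600),interpolation=cv2.INTER_CUBIC))
E
```

```text
t: 14.12
tool_pos: [448.4, -168.0, 89.8]
tool_rot: [-0.0, 0.701, 0.713, 0.0]
force: [0.4, -0.7, -0.4]
finger_gap: 85.1
grasp_force: 0.0
at [ 448.4 -168.    89.8] yaw 0.018 t 14.12 gap 85.1 F [ 0.4 -0.7 -0.4]
(449.5, -168, 15, 0.02) dp [-0.0, 0.0011, 0.0748] rot [0.0, -0.0, -0.002]
```

View pics/s6.png

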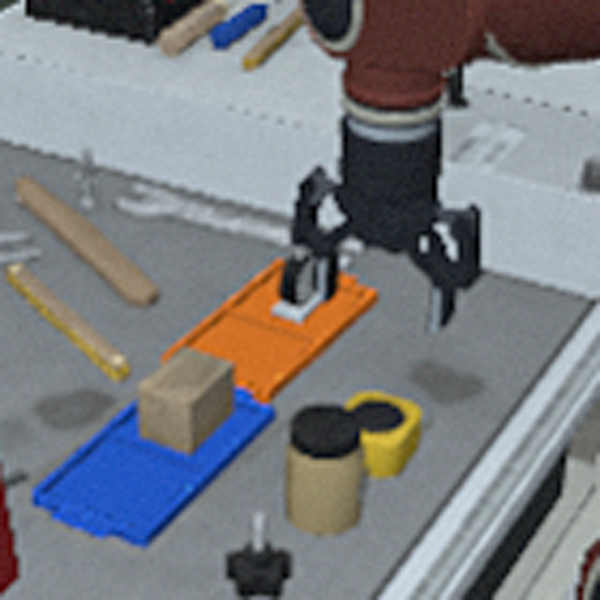

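The block stands in the blue compartment at (187,400), and the tape is at (385,435) under the hand. Next I descend on the tape in two stages.

```bash
python3 -m creep '[{"dp":[0,0.001,0.04],"rot":[0,0,0],"hand":1},{"dp":[0,0.001,0.075],"rot":[0,0,0],"hand":1},{"dp":[0,0.001,0.085],"rot":[0,0,0],"hand":1},{"dp":[0,0.001,0.09],"rot":[0,0,0],"hand":1},{"dp":[0,0.001,0.094],"rot":[0,0,0],"hand":1}]'; python3 -m creep '[{"dp":[0,0,0.006],"rot":[0,0,0],"hand":1},{"dp":[0,0,0.012],"rot":[0,0,0],"hand":1},{"dp":[0,0,0.015],"rot":[0,0,0],"hand":1},{"dp":[0,0,0.015],"rot":[0,0,0],"hand":1}]'
```

```text
t: 14.58
tool_pos: [451.3, -167.7, -3.7]
tool_rot: [-0.0, 0.7, 0.714, 0.0]
force: [-0.3, 0.5, 0.2]
finger_gap: 85.5
grasp_force: 0.0
t: 14.92
tool_pos: [450.6, -167.9, -18.7]
tool_rot: [0.0, 0.7, 0.714, 0.0]
force: [0.2, 0.3, 0.4]
finger_gap: 85.6
grasp_force: 0.0
```

```bash
python3 -m creep '[{"dp":[0,0,0.003],"rot":[0,0,0],"hand":1},{"dp":[0,0,0.003],"rot":[0,0,0],"hand":0.1},{"dp":[0,0,0.003],"rot":[0,0,0],"hand":0.1},{"dp":[0,0,0.003],"rot":[0,0,0],"hand":0.1},{"dp":[0,0,0.003],"rot":[0,0,0],"hand":0.1},{"dp":[0,0,0.003],"rot":[0,0,0],"hand":0.1}]'
python3 - <<'E'
from h import *
go((450,-168,60,.02),(607,-230,60,-.059))
E
```

```text
t: 15.42
tool_pos: [450.8, -168.2, -21.0]
tool_rot: [0.0, 0.7, 0.714, -0.0]
force: [-1.3, -0.3, 5.3]
finger_gap: 59.9
grasp_force: 66.4
at [ 450.8 -168.2  -21. ] yaw 0.02 t 15.42 gap 59.9 F [-1.3 -0.3  5.3]
(450, -168, 60, 0.02) dp [0.0001, -0.0007, -0.081] rot [0.0, 0.0, 0.0]
(607, -230, 60, -0.059) dp [-0.065, 0.155, -0.0809] rot [0.0, 0.0, 0.079]
```

```bash
python3 -m creep '[{"dp":[0,0,-0.035],"rot":[0,0,0],"hand":0.1},{"dp":[0,0,-0.075],"rot":[0,0,0],"hand":0.1},{"dp":[-0.015,0.038,-0.08],"rot":[0,0,0.04],"hand":0.1},{"dp":[-0.03,0.076,-0.08],"rot":[0,0,0.079],"hand":0.1},{"dp":[-0.05,0.115,-0.08],"rot":[0,0,0.079],"hand":0.1},{"dp":[-0.067,0.152,-0.08],"rot":[0,0,0.079],"hand":0.1},{"dp":[-0.067,0.155,-0.08],"rot":[0,0,0.079],"hand":0.1},{"dp":[-0.067,0.155,-0.08],"rot":[0,0,0.079],"hand":0.1},{"dp":[-0.067,0.155,-0.08],"rot":[0,0,0.079],"hand":0.1}]'
python3 - <<'E'
from h import *
from cell import viewer
go((606,-233,-14,-.059))
p=viewer.get_image('scene')['frame'][:,:,::-1]
cv2.imwrite('pics/s7.png',cv2.resize(p[110:250,220:360],(600,600),interpolation=cv2.INTER_CUBIC))
E
```

```text
t: 16.17
tool_pos: [605.6, -231.0, 56.4]
tool_rot: [-0.002, 0.728, 0.686, -0.001]
force: [-0.3, 0.4, -2.9]
finger_gap: 59.6
grasp_force: 68.1
at [ 605.6 -231.    56.4] yaw -0.059 t 16.17 gap 59.6 F [-0.3  0.4 -2.9]
(606, -233, -14, -0.059) dp [-0.002, 0.0007, 0.0704] rot [-0.003, -0.002, 0.0]
```

View pics/s7.png

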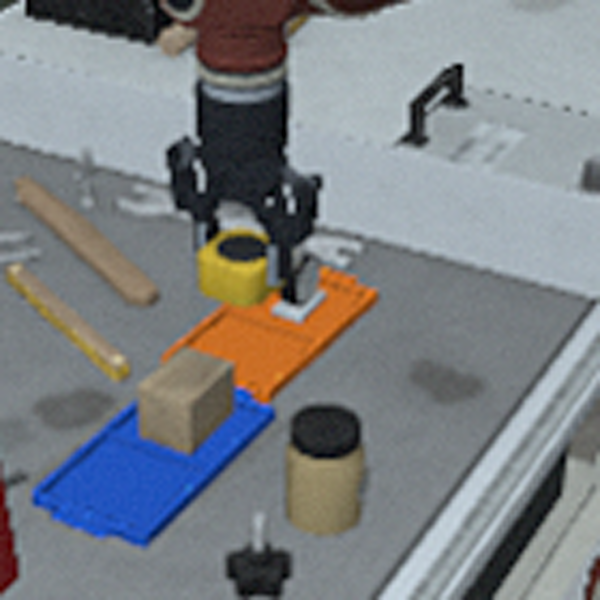

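The tape is held level at (235,265), over the near orange compartment.

```bash
python3 -m creep '[{"dp":[-0.001,0,0.03],"rot":[0,0,0],"hand":0.1},{"dp":[-0.001,0,0.055],"rot":[0,0,0],"hand":0.1},{"dp":[-0.001,0,0.066],"rot":[0,0,0],"hand":0.1},{"dp":[-0.001,0,0.071],"rot":[0,0,0],"hand":0.1},{"dp":[-0.001,0,0.071],"rot":[0,0,0],"hand":0.1}]';python3 -m creep '[{"dp":[0,0,0.0015],"rot":[0,0,0],"hand":0.1},{"dp":[0,0,0.0015],"rot":[0,0,0],"hand":0.1}]'
```

```text
t: 16.63
tool_pos: [605.0, -231.8, -13.9]
tool_rot: [-0.001, 0.728, 0.686, -0.0]
force: [-0.3, -0.1, -3.1]
finger_gap: 59.8
grasp_force: 68.1
t: 16.8
tool_pos: [607.9, -233.3, -12.3]
tool_rot: [0.001, 0.728, 0.686, 0.001]
force: [-0.4, 0.7, -2.5]
finger_gap: 60.0
grasp_force: 68.1
```

```bash
python3 -m creep '[{"dp":[0,0,0.002],"rot":[0,0,0],"hand":0.1},{"dp":[0,0,0.002],"rot":[0,0,0],"hand":0.1}]';python3 -m creep '[{"dp":[0,0,0.002],"rot":[0,0,0],"hand":0.1},{"dp":[0,0,0.002],"rot":[0,0,0],"hand":0.1}]'
```

```text
t: 16.97
tool_pos: [607.5, -233.1, -15.1]
tool_rot: [0.001, 0.728, 0.686, 0.0]
force: [-0.1, -0.2, -2.6]
finger_gap: 59.9
grasp_force: 68.1
t: 17.13
tool_pos: [607.6, -233.2, -15.9]
tool_rot: [0.001, 0.728, 0.686, 0.0]
force: [-3.1, 1.0, 5.2]
finger_gap: 59.6
grasp_force: 69.0
```

```bash
python3 -m creep '[{"dp":[0,0,-0.002],"rot":[0,0,0],"hand":0.1},{"dp":[0,0,-0.003],"rot":[0,0,0],"hand":0.75},{"dp":[0,0,-0.003],"rot":[0,0,0],"hand":0.75},{"dp":[0,0,-0.003],"rot":[0,0,0],"hand":0.75},{"dp":[0,0,-0.03],"rot":[0,0,0],"hand":0.75},{"dp":[0,0,-0.07],"rot":[0,0,0],"hand":0.75},{"dp":[0,0,-0.11],"rot":[0,0,0],"hand":0.5},{"dp":[0,0,-0.14],"rot":[0,0,0],"hand":0.5}]'
python3 - <<'E'
from h import *
from cell import viewer
F=[viewer.get_image('scene') for _ in range(6)]
f=np.mean([q['frame'] for q in F],0)[:,:,::-1].astype(np.uint8)
a=cv2.resize(f[240:275,245:280],(350,350),interpolation=cv2.INTER_CUBIC)
for b,c in enumerate([(450,-0.3),(450,-.6)]):pass
t=cv2.resize(f[130:230,220:320],(400,400),interpolation=cv2.INTER_CUBIC)
g=np.zeros((400,780,3),np.uint8);g[:350,:350]=a;g[:400,380:]=t
cv2.imwrite('pics/s8.png',g)
go((452,122,130,-.5))
E
```

```text
t: 17.8
tool_pos: [607.8, -233.3, 125.5]
tool_rot: [0.002, 0.728, 0.686, 0.001]
force: [1.4, -0.5, 0.7]
finger_gap: 64.3
grasp_force: 0.0
at [ 605.8 -232.3  120.1] yaw -0.059 t 18.1 gap 64.2 F [-0.6  0.3 -0. ]
(452, 122, 130, -0.5) dp [0.3446, -0.1745, -0.0091] rot [-0.003, -0.001, 0.441]
```

View pics/s8.png

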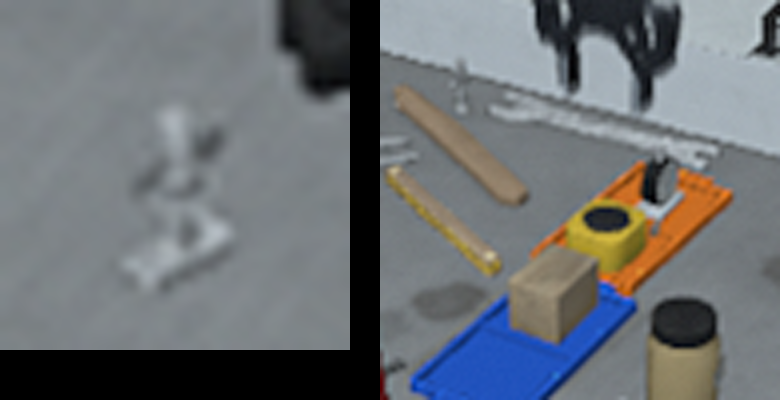

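The tape sits level at (605,235) beside the gauge at (660,185). The bolt's foot is at (180,255) in the left crop. Now its yaw.

```bash
python3 - <<'E'
from h import *
from cell import viewer
s=viewer.get_image('scene')
c=lambda u,v:(245+u/10-.5,240+v/10-.5)
for a,b,z in(((150,288),(236,237),4),((122,265),(205,212),8),((140,185),(218,140),42)):
    A,B=unproj(s,c(*a),z),unproj(s,c(*b),z);print(A,B,'yaw',np.arctan2(-(A-B)[0],(A-B)[1]))
print('shank top',unproj(s,c(172,112),56),'foot mid',unproj(s,c(179,250),6))
# template fit by edges: project model at candidates
for yaw in(-.3,-.45,-.6):
    k,n=np.cos(yaw),np.sin(yaw);M=np.array([[k,-n,0],[n,k,0],[0,0,1]])
    P=np.array([[-7,-15,8],[7,-15,8],[7,15,8],[-7,15,8],[0,-17,42],[0,17,42],[0,0,58]])@M.T+[452,123,0]
    print(yaw,((proj(s,P)+.5-[245,240])*10).round().tolist())
E
python3 -m creep '[{"dp":[0.345,-0.174,-0.02],"rot":[0,0,0.441],"hand":0.5},{"dp":[0.345,-0.174,-0.02],"rot":[0,0,0.441],"hand":0.5},{"dp":[0.345,-0.174,-0.02],"rot":[0,0,0.441],"hand":0.5},{"dp":[0.345,-0.174,-0.02],"rot":[0,0,0.441],"hand":0.5},{"dp":[0.345,-0.174,-0.02],"rot":[0,0,0.441],"hand":0.5},{"dp":[0.345,-0.174,-0.02],"rot":[0,0,0.441],"hand":0.5},{"dp":[0.345,-0.174,-0.02],"rot":[0,0,0.441],"hand":0.5},{"dp":[0.345,-0.174,-0.02],"rot":[0,0,0.441],"hand":0.5},{"dp":[0.345,-0.174,-0.02],"rot":[0,0,0.441],"hand":0.5},{"dp":[0.345,-0.174,-0.02],"rot":[0,0,0.441],"hand":0.5},{"dp":[0.345,-0.174,-0.02],"rot":[0,0,0.441],"hand":0.5},{"dp":[0.345,-0.174,-0.02],"rot":[0,0,0.441],"hand":0.5}]'
```

```text
[454.84822741 141.97333408] [443.56253047 110.87550624] yaw -0.3481288734982518
[464.84401513 141.14986446] [454.93985797 109.61614455] yaw -0.3043249903020327
[458.19816252 140.00205302] [448.18757823 112.30874984] yaw -0.34686544986437645
shank top [457.95954246 121.61142711] foot mid [454.49520801 125.72427828]
-0.3 [[244.0, 230.0], [212.0, 207.0], [137.0, 255.0], [169.0, 279.0], [231.0, 130.0], [145.0, 185.0], [187.0, 116.0]]
-0.45 [[246.0, 235.0], [219.0, 209.0], [136.0, 249.0], [162.0, 276.0], [236.0, 135.0], [139.0, 180.0], [187.0, 116.0]]
-0.6 [[247.0, 241.0], [226.0, 212.0], [135.0, 243.0], [155.0, 273.0], [241.0, 140.0], [135.0, 175.0], [187.0, 116.0]]
t: 19.15
tool_pos: [452.8, 121.9, 140.6]
tool_rot: [-0.0, 0.86, 0.511, -0.001]
force: [-0.6, -0.7, 0.1]
finger_gap: 63.8
grasp_force: 0.0
```

```bash
python3 - <<'E'
from h import *
from cell import viewer
go((453.5,123.5,-2,-.4))
E
```

```text
at [452.8 121.9 140.6] yaw -0.498 t 19.15 gap 63.8 F [-0.6 -0.7  0.1]
(453.5, 123.5, -2, -0.4) dp [0.002, 0.0001, 0.1426] rot [-0.001, 0.002, -0.098]
```

```bash
python3 -m creep '[{"dp":[0.002,0,0.03],"rot":[0,0,-0.098],"hand":0.5},{"dp":[0.002,0,0.065],"rot":[0,0,-0.098],"hand":0.5},{"dp":[0.002,0,0.1],"rot":[0,0,-0.098],"hand":0.5},{"dp":[0.002,0,0.125],"rot":[0,0,-0.098],"hand":0.5},{"dp":[0.002,0,0.14],"rot":[0,0,-0.098],"hand":0.5},{"dp":[0.002,0,0.142],"rot":[0,0,-0.098],"hand":0.5},{"dp":[0.002,0,0.142],"rot":[0,0,-0.098],"hand":0.5}]'; python3 -m creep '[{"dp":[0,0,0],"rot":[0,0,0],"hand":-0.9},{"dp":[0,0,0],"rot":[0,0,0],"hand":-0.9},{"dp":[0,0,0],"rot":[0,0,0],"hand":-0.9},{"dp":[0,0,0],"rot":[0,0,0],"hand":-0.9},{"dp":[0,0,0],"rot":[0,0,0],"hand":-0.9},{"dp":[0,0,0],"rot":[0,0,0],"hand":-0.9},{"dp":[0,0,0],"rot":[0,0,0],"hand":-0.9}]'
```

```text
t: 19.73
tool_pos: [453.5, 122.2, -1.8]
tool_rot: [-0.001, 0.835, 0.551, -0.002]
force: [-0.5, 0.2, 0.7]
finger_gap: 63.8
grasp_force: 0.0
t: 20.32
tool_pos: [455.5, 123.8, 1.3]
tool_rot: [0.001, 0.834, 0.552, 0.001]
force: [-2.1, -0.7, 5.8]
finger_gap: 12.4
grasp_force: 58.5
```

```bash
python3 -m creep '[{"dp":[0,0,-0.035],"rot":[0,0,0],"hand":-0.9},{"dp":[0,0,-0.075],"rot":[0,0,0],"hand":-0.9},{"dp":[0,0,-0.08],"rot":[0,0,0],"hand":-0.9}]'
python3 - <<'E'
from h import *
from cell import viewer
go((520,20,80,-.035),(598,-23,80,-.035))
p=viewer.get_image('scene')['frame'][:,:,::-1]
cv2.imwrite('pics/s9.png',cv2.resize(p[170:290,200:320],(600,600),interpolation=cv2.INTER_CUBIC))
E
```

```text
t: 20.57
tool_pos: [458.9, 124.3, 86.9]
tool_rot: [0.003, 0.834, 0.552, 0.005]
force: [0.8, -0.0, 0.6]
finger_gap: 12.6
grasp_force: 58.7
at [458.9 124.3  86.9] yaw -0.402 t 20.57 gap 12.6 F [ 0.8 -0.   0.6]
(520, 20, 80, -0.035) dp [-0.0721, 0.097, 0.0075] rot [0.011, -0.004, -0.367]
(598, -23, 80, -0.035) dp [-0.0812, 0.1856, 0.0083] rot [0.011, -0.004, -0.367]
```

View pics/s9.png

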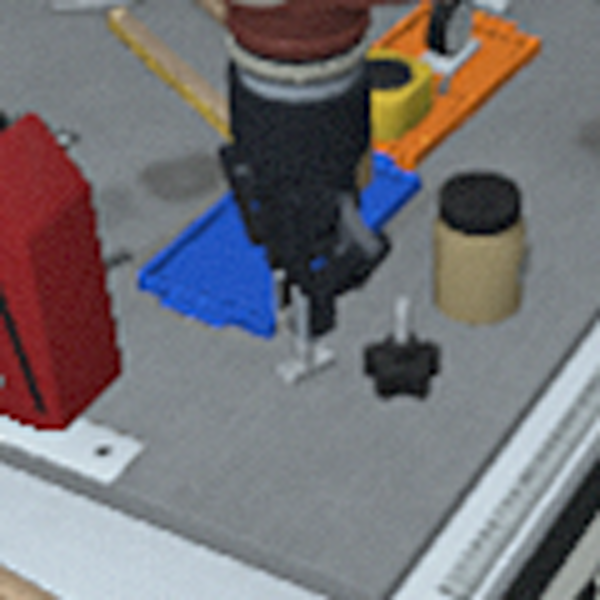

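The bolt hangs upright from the fingers at (305,345), and the knob and jar are untouched. Next I carry it to the free blue compartment.

```bash
python3 -m creep '[{"dp":[-0.03,0.04,0],"rot":[0,0,-0.12],"hand":-0.9},{"dp":[-0.05,0.075,0],"rot":[0,0,-0.24],"hand":-0.9},{"dp":[-0.072,0.11,0],"rot":[0,0,-0.367],"hand":-0.9},{"dp":[-0.08,0.15,0],"rot":[0,0,-0.367],"hand":-0.9},{"dp":[-0.081,0.185,0],"rot":[0,0,-0.367],"hand":-0.9},{"dp":[-0.081,0.185,0],"rot":[0,0,-0.367],"hand":-0.9},{"dp":[-0.081,0.185,0],"rot":[0,0,-0.367],"hand":-0.9},{"dp":[-0.081,0.185,0.03],"rot":[0,0,-0.367],"hand":-0.9},{"dp":[-0.081,0.185,0.06],"rot":[0,0,-0.367],"hand":-0.9},{"dp":[-0.081,0.185,0.068],"rot":[0,0,-0.367],"hand":-0.9},{"dp":[-0.081,0.185,0.068],"rot":[0,0,-0.367],"hand":-0.9}]'
python3 -c "
from h import *
go((598,-23,6,-.035))"
```

```text
t: 21.53
tool_pos: [589.3, -21.9, 8.8]
tool_rot: [-0.003, 0.719, 0.695, -0.002]
force: [-1.0, -0.2, -0.8]
finger_gap: 11.7
grasp_force: 59.3
at [589.3 -21.9   8.8] yaw -0.034 t 21.53 gap 11.7 F [-1.  -0.2 -0.8]
(598, -23, 6, -0.035) dp [-0.0008, 0.0087, 0.0027] rot [-0.007, -0.001, 0.001]
```

```bash
python3 -m creep '[{"dp":[0,0.004,0.002],"rot":[0,0,0],"hand":-0.9},{"dp":[0,0.004,0.002],"rot":[0,0,0],"hand":-0.9},{"dp":[0,0.004,0.002],"rot":[0,0,0],"hand":-0.9}]';python3 -m creep '[{"dp":[0,0,0.001],"rot":[0,0,0],"hand":-0.9},{"dp":[0,0,0.001],"rot":[0,0,0],"hand":-0.9}]'
```

```text
t: 21.78
tool_pos: [597.8, -23.2, 11.2]
tool_rot: [0.001, 0.719, 0.695, 0.001]
force: [0.4, -1.4, -1.1]
finger_gap: 12.1
grasp_force: 59.3
t: 21.95
tool_pos: [597.3, -23.4, 9.6]
tool_rot: [0.0, 0.719, 0.695, 0.0]
force: [0.7, 0.4, -0.6]
finger_gap: 12.1
grasp_force: 59.3
```

```bash
python3 -m creep '[{"dp":[0,0,0.002],"rot":[0,0,0],"hand":-0.9},{"dp":[0,0,0.002],"rot":[0,0,0],"hand":-0.9}]';python3 -m creep '[{"dp":[0,0,0.002],"rot":[0,0,0],"hand":-0.9},{"dp":[0,0,0.002],"rot":[0,0,0],"hand":-0.9},{"dp":[0,0,0.002],"rot":[0,0,0],"hand":-0.9}]'
```

```text
t: 22.12
tool_pos: [596.7, -23.4, 6.7]
tool_rot: [-0.0, 0.719, 0.695, -0.0]
force: [-0.6, -0.8, -0.7]
finger_gap: 12.4
grasp_force: 59.3
t: 22.37
tool_pos: [597.3, -23.5, 6.4]
tool_rot: [0.0, 0.719, 0.695, -0.0]
force: [-3.9, 0.3, 6.9]
finger_gap: 12.3
grasp_force: 59.7
```

```bash
python3 -m creep '[{"dp":[0,0,-0.001],"rot":[0,0,0],"hand":-0.9},{"dp":[0,0,-0.001],"rot":[0,0,0],"hand":-0.5},{"dp":[0,0,-0.001],"rot":[0,0,0],"hand":0.1},{"dp":[0,0,-0.001],"rot":[0,0,0],"hand":0.1},{"dp":[0,0,-0.001],"rot":[0,0,0],"hand":0.1},{"dp":[0,0,-0.02],"rot":[0,0,0],"hand":0.1},{"dp":[0,0,-0.05],"rot":[0,0,0],"hand":0.1},{"dp":[0,0,-0.09],"rot":[0,0,0],"hand":0.1},{"dp":[0,0,-0.13],"rot":[0,0,0],"hand":0.1},{"dp":[0,0,-0.17],"rot":[0,0,0],"hand":0.1},{"dp":[0,-0.04,-0.18],"rot":[0,0,0],"hand":0.1},{"dp":[0,-0.08,-0.18],"rot":[0,0,0],"hand":0.1},{"dp":[0,-0.12,-0.18],"rot":[0,0,0],"hand":0.1},{"dp":[0,-0.16,-0.18],"rot":[0,0,0],"hand":0.1},{"dp":[0,-0.19,-0.18],"rot":[0,0,0],"hand":0.1},{"dp":[0,-0.19,-0.18],"rot":[0,0,0],"hand":0.1}]'
python3 - <<'E'
from h import *
from cell import viewer
p=viewer.get_image('scene')['frame'][:,:,::-1]
q=viewer.get_image('top')['frame'][:,:,::-1]
cv2.imwrite('pics/s10.png',np.hstack([cv2.resize(p[140:270,205:335],(440,440),interpolation=cv2.INTER_CUBIC),cv2.resize(q[120:260,250:360],(345,440),interpolation=cv2.INTER_CUBIC)]))
E
```

```text
t: 23.7
tool_pos: [403.1, -16.2, 183.9]
tool_rot: [-0.0, 0.719, 0.695, -0.0]
force: [0.1, 0.2, -0.2]
finger_gap: 46.7
grasp_force: 0.0
```

View pics/s10.png

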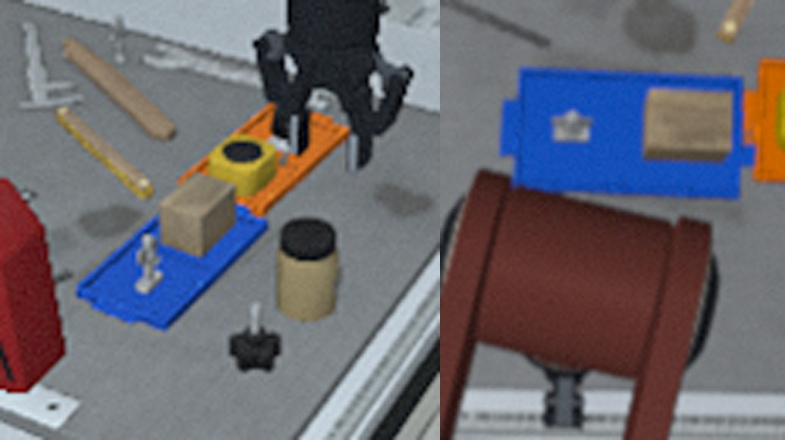

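The bolt stands upright at (148,265), the block is flat beside it, and the tape and gauge are in the orange tray. The jar and knob haven't moved. Handing in.

```bash
python3 -c "
from cell import ticket
print(ticket.close_job())"
```

```text
the job is handed in; nothing more can be done
None
```

Both kits are made up and the job is handed in at about 24 s: bolt and block in the blue tray, gauge and tape in the orange, jar and black star knob left where they stood; the hand-in returned no verdict.

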